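# Shut the slotted adjuster of a relief valve on the test bench

### The job

Take the flat screwdriver from its stand, fit its blade into the slot of the valve's leaning adjuster screw and turn the screw clockwise until it is against its stop, where the slot lines up with the green marks. Then put the screwdriver back in its stand, upright and fully down, and let go. Leave the bottle, the brass fitting and the loose gauge where they are.

Things in the scene. Friction and masses are not known exactly. Their poses are not given: they have to be found in the camera images.
- adjuster (a joint): Angle of the slotted adjuster screw, 0 to 1.6 rad, growing as it turns clockwise looking at its face. Starts between 0.1 and 0.8; 1.6 is the hard stop, where the slot lines up with the two green marks on the brass rim. Turns with a steady friction of about 0.06 N m, has no spring and stays where it is left.
- adjuster_face (a point): Centre of the screw's steel face; the frame turns with the screw. z points out of the face along the screw's axis, x along the slot. The slot crosses the whole face, is 5 mm wide and 6 mm deep (floor at z = -6 mm), its mouth bevelled to 9 mm. The face lies 4 mm down inside a round brass collar of 21 mm bore and 44 mm outer diameter, 117 mm above the work surface.
- driver_grip (a point): Centre of the screwdriver's orange handle (28 x 28 mm square, flats across x and y, 69 mm long, top 35 mm above this point), 120 mm from the blade's tip. z points from the blade to the handle's end, x along the blade's width. About 0.14 kg. A black round flange, 36 mm across and 6 mm thick, lies under the handle, its underside 80 mm from the tip.
- driver_tip (a point): Middle of the tip of the screwdriver's flat blade, which is 14 mm wide along x, 2.5 mm thick along y and straight for 22 mm; above it a round 10 mm shaft. Same axes as driver_grip.
- stand_hole (a point): Centre of the mouth of the round hole, 22 mm across, right through the top plate (80 x 80 x 12 mm, top 90 mm above the work surface) of the fixed blue stand; z up. The screwdriver hangs in it upright, flange on the plate, tip 80 mm below this point, at any turn about its axis. Side walls stand under the plate only.
- bottle: Loose white plastic bottle, 60 mm in diameter, 150 mm high, origin under its centre. Leave alone.
- fitting: Loose brass fitting, 34 mm in diameter, 36 mm high, origin under its centre. Leave alone.
- gauge: Loose steel pressure gauge lying face up, 60 mm in diameter, 26 mm high, with a brass stem 24 mm long towards its -x; origin under its centre. Leave alone.
- valve: Fixed valve: a steel block 110 x 90 x 50 mm (pipe stubs on both sides reach 77 mm from its middle) with a brass body leaning out of its top by 28 degrees from vertical towards the block's -x, the side nearest the robot; the screw is in its upper end. Nothing stands above the screw. Origin under the block's centre, z up.
Mind the look-alikes: they are no part of the job. Leave any purple look-alike of the part that bears driver_grip alone.

How it is judged:
By the outcome, as a careful person would: the job done as asked, in the order asked, and still so for the second after the job is handed in, with the robot touching nothing.
It also fails if it takes over 67 s, if anything falls off the work surface, if the arm or the gripper's body presses on something with over 40 N, if the wrist force passes 120 N, or if a joint passes its speed limit or range.

### The arm

A 6-joint arm with a two-finger parallel gripper is mounted at the origin on the work surface. World frame = base frame: x ahead of the robot, y to its left, z up, the work surface at z = 0. Lengths are in m, angles in degrees, forces in N, time in s.
With the tool pointing down it reaches from about 0.325 to 0.775 m from the base axis. Payload 5.5 kg.
Tool frame: the origin (TCP) lies at the centre of the arm's flange, where the gripper is bolted on; the fingertips stand 182 mm ahead of it and the grasp point (between the pads) lies 163 mm ahead of it; z points along the fingers, y is the line along which they close (so a half turn about z gives the same grasp; the last joint's range is limited). The gripper opens to 88 mm and grips with 3 to 60 N. Pads are 20 mm wide; open, the fingers measure 115 mm over their backs; the gripper's body (75 mm by 178 mm) begins 61 mm behind the grasp point.
Start: joints at [-78.192, 5.22, 70.514, -0, 104.267, -3.249], TCP at [0.156, -0.579, 0.405] pointing down, gripper open.
Joint ranges: [-164.24, 164.24], [-49.07, 125.15], [9.68, 141.18], [-86.29, 266.29], [3.28, 154.24], [-151.56, 151.56]. Speed limits (degrees/s): [147.25, 147.25, 172.46, 180, 180, 180].

### API

Orientations are given as [roll, pitch, yaw] about the fixed x, y, z axes, in that order (R = Rz(yaw) Ry(pitch) Rx(roll)).
In Python, from station import r gives the robot as it stands. The module is installed in compiled form; this text tells all that it offers. Calls block until the motion is done:
- r.reach(position, orientation): joint-space move of the TCP to a pose.
- r.servo_line(position, rotation=None, speed=0.15): straight line of the TCP; rotation=None keeps the orientation; speed is the mean speed in m/s.
- r.move_joints(angles): joint-space move.
- r.let_go() and r.grab(squeeze=None): open the fingers fully, or close them until they stop; squeeze is the grip in N (None keeps the last).
- r.wait(seconds).
- r.inverse_kinematics(position, orientation): joint angles nearest the present ones, or None.
- r.sense(): the state.
- r.snapshot(name): name is "scene" or "side" or "wrist"; returns a dict with "frame" (480x640x3 uint8, red, green, blue), "fx", "fy", "cx", "cy" (pixels), "dist_coeffs" ([k1, k2, p1, p2, k3] as OpenCV has them; the pictures are not rectified), "R" (3x3) and "t" (3): a world point X has camera coordinates R X + t. Camera axes: x right, y down, z forward; pixel columns grow to the right and rows downward; lengths in m; the calibration is good to about 2 mm. A picture is of the moment at which its call begins. There is no depth.
A pose or a line that the arm cannot do raises r.IKError and nothing moves.
- r.hand_in(): hands the job in; it is judged then, once.
The state is a dict: "clock": time; "joints": joint angles; "joint_vel": joint speeds; "joint_torque": joint torques, N m; "tcp_pos": TCP position; "orientation": TCP orientation; "contact_force": force on the tool from outside, world axes, zero at the start; "torque": the same for the moment, N m; "opening": finger opening in m; "gripper_force": force on a finger pad.
Only numpy, scipy, OpenCV 4.12 (cv2) and the standard library are available. Lean on these libraries where they do the work, as an engineer would, in place of code of your own. Each camera call takes 0.05 s, during which the arm holds its last target. There are 200 camera calls.

## Working session

There is one attempt and no reset: what is moved stays moved. The work goes in short steps, each a Python script; the robot and the scene stay as the last script left them, time stands still between calls to the robot, and variables do not carry over. Pictures are saved under pics/ and viewed, at most 10 in all, crops included, and the job is handed in when it is done.

```bash
mkdir -p pics
cat > h.py <<'E'
import numpy as np, cv2
from scipy.spatial.transform import Rotation as Ro
from station import r
def snap(n,save=None):
    s=r.snapshot(n); s['K']=np.array([[s['fx'],0,s['cx']],[0,s['fy'],s['cy']],[0,0,1.]]); s['D']=np.array(s['dist_coeffs'],float)
    s['R']=np.array(s['R']);s['t']=np.array(s['t'])
    if save: cv2.imwrite('pics/'+save,s['frame'][:,:,::-1]); np.save('pics/'+save+'.npy',s,allow_pickle=True)
    return s
def ray(s,uv):
    p=cv2.undistortPoints(np.array([[uv]],float),s['K'],s['D'])[0,0]
    d=s['R'].T@np.array([p[0],p[1],1]); return -s['R'].T@s['t'], d/np.linalg.norm(d)
def onz(s,uv,z):
    c,d=ray(s,uv); return c+d*(z-c[2])/d[2]
def tri(*a):
    A=np.zeros((3,3));b=np.zeros(3)
    for s,uv in a:
        c,d=ray(s,uv);P=np.eye(3)-np.outer(d,d);A+=P;b+=P@c
    return np.linalg.solve(A,b)
def proj(s,X):
    return cv2.projectPoints(np.array(X,float).reshape(-1,1,3),cv2.Rodrigues(s['R'])[0],s['t'],s['K'],s['D'])[0][:,0]
E
python3 - <<'E'
from h import *
a=snap('scene','scene.png');b=snap('side','side.png')
for s in(a,b): print(-s['R'].T@s['t'],s['R'][2],s['fx'])
w=snap('wrist','wrist.png');print(-w['R'].T@w['t'],w['R']);print(r.sense())
E
```

```text
[ 0.91505314 -0.26986518  0.7560912 ] [-0.43193125  0.34089634 -0.83500005] 576.6410268056751
[ 0.48798147 -0.59894929  0.60617034] [ 0.12210578  0.75369007 -0.64578747] 482.00520438299554
[ 0.22030405 -0.56271806  0.38380243] [[ 0.25897925 -0.96588167 -0.00153272]
 [-0.93475618 -0.25103263  0.25142298]
 [-0.24322961 -0.06368062 -0.9678761 ]]
{'clock': 0.15, 'joints': array([-7.81920681e+01,  5.25316758e+00,  7.05659719e+01, -1.81622477e-03,
        1.04266293e+02, -3.24950657e+00]), 'joint_vel': array([ 0.05029222, -0.137534  , -0.16058637, -0.05381768,  0.01645791,
       -0.04683035]), 'joint_torque': array([ 1.54519948e-03, -4.47043562e+01, -4.06907022e+01,  6.98143453e-02,
        2.74472596e-02, -1.07577812e-04]), 'tcp_pos': array([ 0.15586706, -0.57945076,  0.40376733]), 'orientation': array([-1.79914605e+02, -3.08463755e-03,  1.50569899e+01]), 'contact_force': array([-0.78622848, -0.09549621,  0.19241538]), 'torque': array([ 0.01071621,  0.03180131, -0.02284206]), 'gripper_force': 0.0, 'opening': 0.08743081729408385}
```

View pics/scene.png

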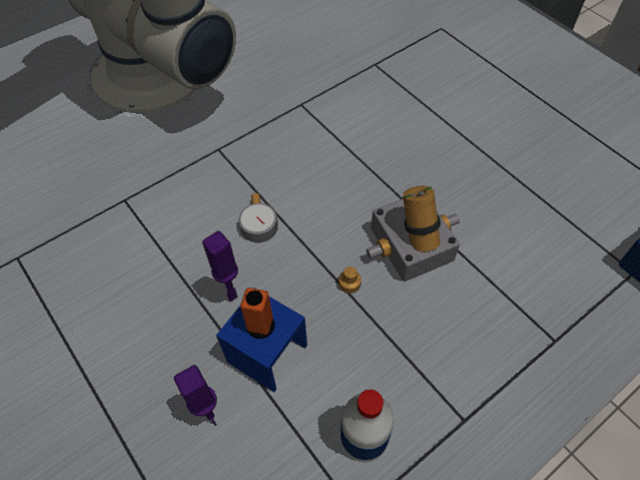

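View pics/side.png

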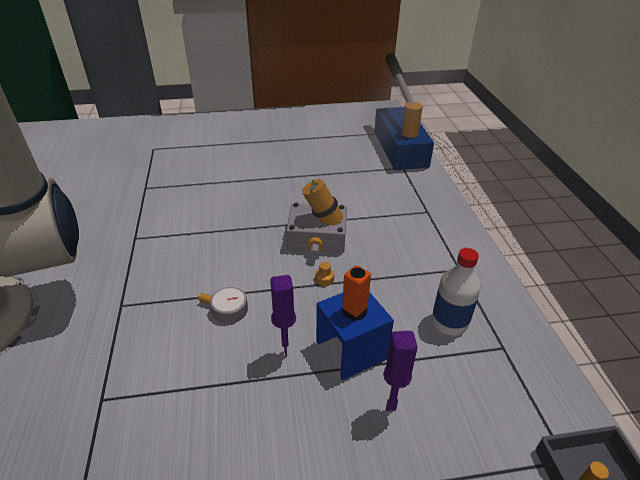

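The scene view has three driver-like things. The orange handle in the blue stand is at scene (257,310) and side (356,290). The purple ones are at scene (220,260) and (197,393), side (283,300) and (400,360). Only the orange one matches: orange handle, hanging in the blue stand. The valve screw is at scene (419,190) and side (315,186). I'll locate these roughly and confirm with a crop.

Run:
```python
from h import *
a=np.load('pics/scene.png.npy',allow_pickle=True).item();b=np.load('pics/side.png.npy',allow_pickle=True).item()
top=tri((a,(256,297)),(b,(357,272)));print('handle top',top)
print('onz165',onz(a,(256,297),.165),onz(b,(357,272),.165))
print('rim',tri((a,(419,191)),(b,(315,186))))
for u in [(380,211),(444,200),(409,258),(452,239)]: print('bolt a',onz(a,u,.05))
for u in [(296,205),(342,207),(291,241),(342,241)]: print('bolt b',onz(b,u,.05))
print('purple',onz(a,(233,298),0),onz(a,(213,423),0),onz(b,(285,353),0),onz(b,(391,408),0), tri((a,(216,240)),(b,(283,281))),tri((a,(188,376)),(b,(402,339))))
print('bottle',tri((a,(370,400)),(b,(467,255))),'gauge',onz(a,(258,220),.026),'fit',onz(a,(350,280),.01))
for u in [(220,335),(268,364),(305,322),(258,298)]: print('plate',onz(a,u,.09))
c=np.hstack([cv2.resize(a['frame'][180:330,170:330],None,fx=2.5,fy=2.5,interpolation=2),cv2.resize(b['frame'][160:310,280:440],None,fx=2.5,fy=2.5,interpolation=2)])
cv2.imwrite('pics/crop1.png',c[:,:,::-1])
```

```text
handle top [ 0.61559055 -0.14548093  0.1624465 ]
onz165 [ 0.61598345 -0.14527053  0.165     ] [ 0.61537781 -0.14921364  0.165     ]
rim [0.60010033 0.13277201 0.12178066]
bolt a [0.55223501 0.10940597 0.05      ]
bolt a [0.59721916 0.20040645 0.05      ]
bolt a [0.64148458 0.08727824 0.05      ]
bolt a [0.65625863 0.15906007 0.05      ]
bolt b [0.5712779  0.17339503 0.05      ]
bolt b [0.6598272  0.15341146 0.05      ]
bolt b [0.54877734 0.06473347 0.05      ]
bolt b [0.63952237 0.05111736 0.05      ]
purple [ 0.51291779 -0.13801008  0.        ] [ 0.65071527 -0.25743875  0.        ] [ 0.51430496 -0.14070241  0.        ] [ 0.64998155 -0.2557996   0.        ] [ 0.51592846 -0.13899373  0.15526387] [ 0.64555187 -0.2556745   0.15305469]
bottle [ 0.78577984 -0.11589056  0.14473264] gauge [ 0.4358427  -0.03793105  0.026     ] fit [0.60023793 0.01282882 0.01      ]
plate [ 0.59455519 -0.19466238  0.09      ]
plate [ 0.66289095 -0.16932368  0.09      ]
plate [ 0.64596348 -0.10076274  0.09      ]
plate [ 0.58085515 -0.12824408  0.09      ]
```

View pics/crop1.png

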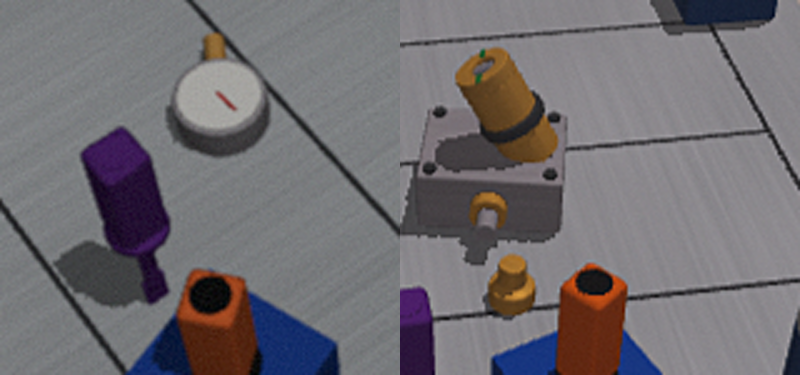

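The crop confirms the orange driver in the blue stand is the one to use; the purple ones stand free on their tips. In the side half of the crop, the screw and its green marks are at about (483,67). Next I'll take closer wrist views of both.

```bash
cat >> h.py <<'E'
def toolR(z,x):
    z=np.array(z,float);z/=np.linalg.norm(z);x=np.array(x,float);x-=z*(x@z);x/=np.linalg.norm(x)
    return np.column_stack([x,np.cross(z,x),z])
def rpy(R): return Ro.from_matrix(R).as_euler('xyz',degrees=True)
E
python3 - <<'E'
from h import *
r.reach([0.616,-0.147,0.44],[180,0,77]); w=snap('wrist','w_drv.png')
psi=np.radians(-11.5); n=np.array([-np.sin(np.radians(28))*np.cos(psi),-np.sin(np.radians(28))*np.sin(psi),np.cos(np.radians(28))])
rim=np.array([.600,.133,.1215])
R=toolR(-n,[-np.sin(psi),np.cos(psi),0])
r.reach(rim+.29*n,rpy(R)); w1=snap('wrist','w_v1.png'); print(r.sense()['joints'],proj(w1,rim))
r.reach([.600,.133-.03,.41],[180,0,100]); w2=snap('wrist','w_v2.png');print(proj(w2,rim),r.sense()['clock'])
c=np.hstack([cv2.resize(w['frame'],None,fx=.625,fy=.625,interpolation=3),cv2.resize(w2['frame'],None,fx=.625,fy=.625,interpolation=3)])
cv2.imwrite('pics/pair.png',c[:,:,::-1])
E
```

```text
[ 19.60528651 -22.05428776  99.84631015 -14.40920634  78.10973395
  31.16361781] [[320.85111734 239.74550675]]
[[328.97665795 204.01743203]] 4.3667
```

View pics/pair.png

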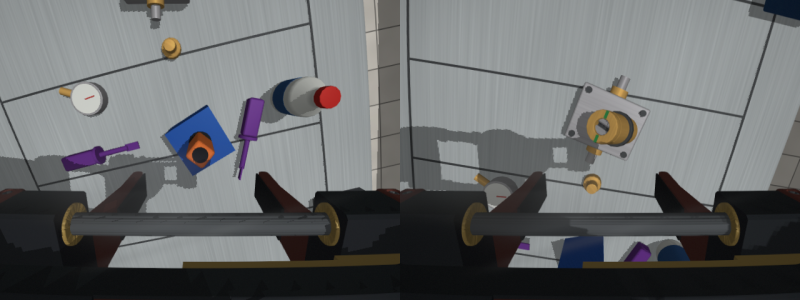

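View pics/w_v1.png

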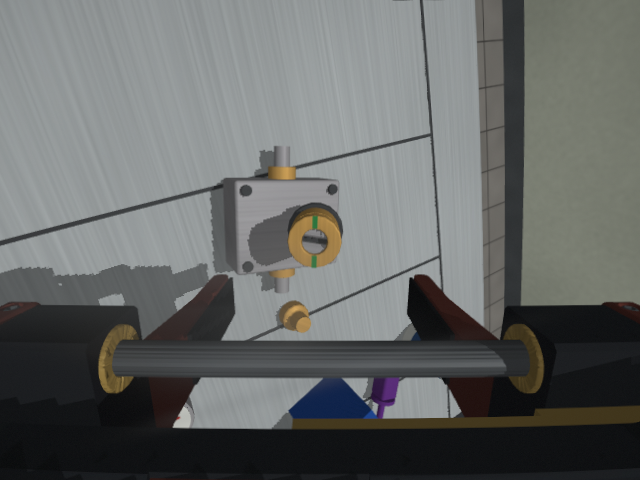

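The screw is at (316,241) in the last picture, with the slot nearly horizontal and the green marks vertical in the picture. In the left half of the pair, the orange handle is at (200,150). The purple drivers don't look to be where I measured them, so I'll check the scene again.

Run:
```python
from h import *
a=snap('scene','scene2.png');b=snap('side','side2.png')
w=np.load('pics/w_drv.png.npy',allow_pickle=True).item()
print(proj(w,[[.514,-.139,0],[.65,-.256,0],[.616,-.147,.165],[.786,-.116,.15]]), -w['R'].T@w['t'])
c=np.hstack([a['frame'][160:460,150:400][:, :250],b['frame'][160:460,200:500]])
cv2.imwrite('pics/pair2.png',cv2.resize(c,None,fx=1.45,fy=1.45,interpolation=2)[:,:,::-1])
```

```text
[[239.97825969 222.92735605]
 [366.46044044 285.95956244]
 [322.53073353 244.27292357]
 [529.5576271  152.32020135]] [ 0.6296099  -0.08246541  0.42008811]
```

View pics/pair2.png

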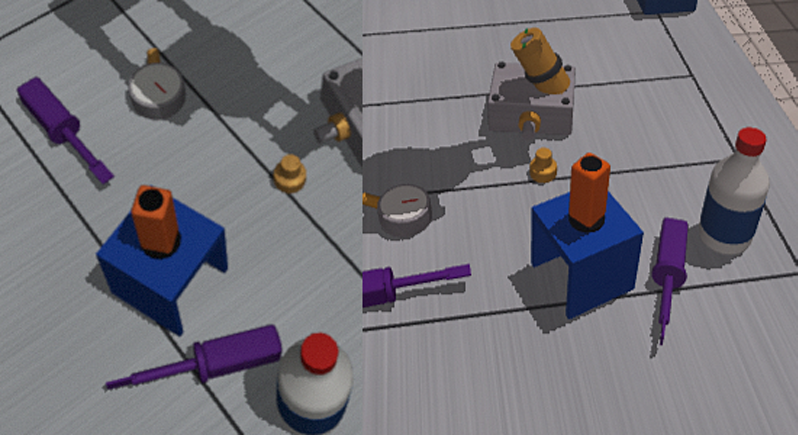

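The purple drivers stood on their tips and toppled by themselves. They lie clear of the work now. I'll enlarge the details next.

Run:
```python
from h import *
L=lambda f:np.load('pics/'+f+'.png.npy',allow_pickle=True).item()
w,v1,v2=L('w_drv'),L('w_v1'),L('w_v2')
def cr(s,x,y,h): return cv2.resize(s['frame'][y-h:y+h,x-h:x+h],(400,400),interpolation=cv2.INTER_NEAREST)
c=np.vstack([np.hstack([cr(v1,315,240,32),cr(w,322,240,40)])]);cv2.imwrite('pics/det.png',c[:,:,::-1])
def brass(s,n0):
    h=cv2.cvtColor(s['frame'],cv2.COLOR_RGB2HSV); g=cv2.inRange(h,(45,80,30),(85,255,255))
    k,l,st,ce=cv2.connectedComponentsWithStats(g)
    return [(st[i,4],ce[i].round(1)) for i in range(1,k) if st[i,4]>8]
for s in(v1,v2):print(brass(s,0))
# triangulated green marks
for s in(w,):
    h=cv2.cvtColor(s['frame'],cv2.COLOR_RGB2HSV);m=cv2.inRange(h,(5,150,60),(14,255,255))
    k,l,st,ce=cv2.connectedComponentsWithStats(m)
    print([(st[i].tolist(),ce[i].round(1)) for i in range(1,k) if st[i,4]>100])
print(h[240,322],h[260,322],h[225,322],s['frame'][225:275:5,322].tolist())
```

```text
[(np.int32(55), array([314.6, 221.8])), (np.int32(50), array([313.7, 261.2]))]
[(np.int32(60), array([329.8, 182.9])), (np.int32(55), array([313.3, 221.4]))]
[([298, 211, 45, 57, 1146], array([320.5, 236.1]))]
[120  23  34] [ 7 94 60] [ 10 198 116] [[116, 57, 26], [193, 99, 47], [132, 71, 39], [31, 31, 34], [33, 34, 38], [37, 37, 41], [34, 35, 39], [60, 43, 38], [121, 67, 44], [35, 52, 91]]
```

View pics/det.png

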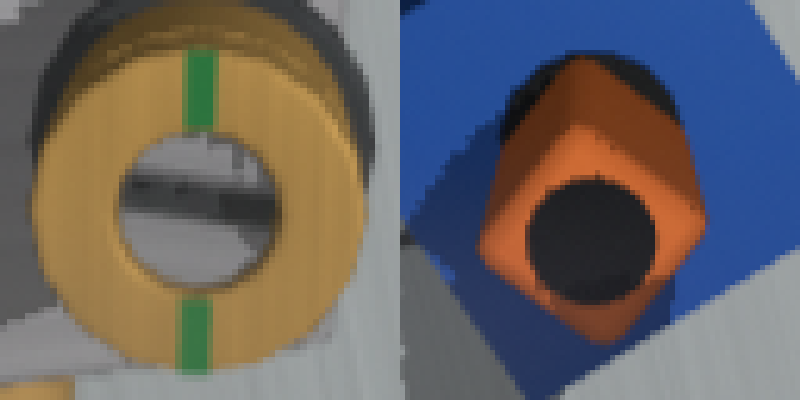

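The screw face shows clearly: green marks vertical, and the slot about 86° anticlockwise of them. The handle's top corners are at (318,224), (343,244), (323,269) and (298,249) in w_drv. Now I'll compute the poses and grasp.

Run:
```python
from h import *
L=lambda f:np.load('pics/'+f+'.png.npy',allow_pickle=True).item()
w,v1,v2=L('w_drv'),L('w_v1'),L('w_v2')
# screw
g1=tri((v1,(314.6,221.8)),(v2,(329.8,182.9)));g2=tri((v1,(313.7,261.2)),(v2,(313.3,221.4)))
print('greens',g1,g2,np.linalg.norm(g1-g2)); rim=(g1+g2)/2
g=g1-g2; print('green yaw',np.degrees(np.arctan2(g[1],g[0])))
# bolts for yaw
B=[(245,190),(332,188),(247,267)]
P=[onz(v1,u,.05) for u in B]; print('bolts',P)
d=P[1]-P[0];print(np.degrees(np.arctan2(d[1],d[0])));d=P[0]-P[2];print(np.degrees(np.arctan2(d[1],d[0]))-90)
# driver
C=np.array([onz(w,u,.165) for u in [(318,224.4),(343.4,244),(323,269),(298,249)]]);cap=onz(w,(320.4,248),.165)
print(C[:,:2],C.mean(0),cap)
e=[C[(i+1)%4]-C[i] for i in range(4)]
a=[np.degrees(np.arctan2(x[1],x[0]))%90 for x in e];print(a,[np.linalg.norm(x) for x in e])
```

```text
greens [0.59776635 0.14896876 0.12117796] [0.59027097 0.11738008 0.12116208] 0.032465765330706435
green yaw 76.6516708142566
bolts [array([0.56814948, 0.17585591, 0.05      ]), array([0.65675008, 0.15541503, 0.05      ]), array([0.55143013, 0.1047494 , 0.05      ])]
-12.991294374350685
-13.231665788206925
[[ 0.61617083 -0.13123547]
 [ 0.63151136 -0.15040114]
 [ 0.61187807 -0.16637483]
 [ 0.59691293 -0.14637283]] [ 0.6141183  -0.14859607  0.165     ] [ 0.61375281 -0.1494917   0.165     ]
[np.float64(38.67437401822356), np.float64(39.13187742368268), np.float64(36.80319490741542), np.float64(38.1685583564042)] [np.float64(0.024549030753491987), np.float64(0.025310561698260823), np.float64(0.02498069541672073), np.float64(0.024495028887263504)]
```

Run:
```python
from h import *
x,y=.6140,-.149
r.reach([x,y,.42],[180,0,38.2]); r.servo_line([x,y,.301],speed=.12)
print(r.sense()['contact_force'])
r.grab(50); s=r.sense();print(s['opening'],s['gripper_force'],s['tcp_pos'],s['orientation'],s['contact_force'])
r.servo_line([x,y,.45],speed=.15); s=r.sense();print(s['opening'],s['contact_force'],s['clock'])
a=snap('scene','l_scene.png');b=snap('side','l_side.png')
tip=np.array([x,y,.159]);pa=proj(a,tip)[0].astype(int);pb=proj(b,tip)[0].astype(int);print(pa,pb)
cr=lambda s,p:cv2.resize(s['frame'][p[1]-50:p[1]+30,p[0]-40:p[0]+40],(400,400),interpolation=cv2.INTER_NEAREST)
cv2.imwrite('pics/lift.png',np.hstack([cr(a,pa),cr(b,pb)])[:,:,::-1])
```

```text
[-0.20815669 -0.22607042  0.37723466]
0.027821889931378525 49.6242892742157 [ 0.61399779 -0.14899082  0.30095051] [-1.79996676e+02  2.54689199e-03  3.82014841e+01] [ 0.52898535 -0.14400642 -0.59754779]
0.02797923429461114 [ 6.96004923e-01  2.70909490e-03 -2.92179851e+00] 8.6917
[252 299] [355 275]
```

View pics/lift.png

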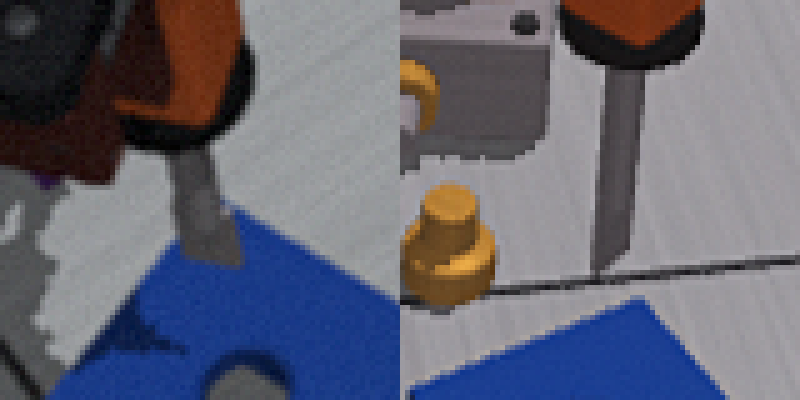

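Run:
```python
from h import *
L=lambda f:np.load('pics/'+f+'.png.npy',allow_pickle=True).item()
a,b=L('l_scene'),L('l_side')
for A in(38.2,128.2):
    d=.007*np.array([np.cos(np.radians(A)),np.sin(np.radians(A)),0]);t=np.array([.614,-.149,.1605])
    print(A,proj(a,[t+d,t-d]).round(1).tolist(),proj(b,[t+d,t-d]).round(1).tolist())
print('obs a (248.4,300),(260,302) b (354,280.6),(361,276.6)')
print(tri((a,(254.2,301)),(b,(357.5,278.6))))
# hole: gap in blue plate
for s,n in((a,'a'),(b,'b')):
    h=cv2.cvtColor(s['frame'],cv2.COLOR_RGB2HSV);m=cv2.inRange(h,(105,140,20),(125,255,255))
    k,l,st,ce=cv2.connectedComponentsWithStats(m)
    p=proj(s,[.614,-.149,.09])[0];print(n,p)
    roi=m[int(p[1])-25:int(p[1])+25,int(p[0])-25:int(p[0])+25]
    cs,hi=cv2.findContours(roi,cv2.RETR_CCOMP,cv2.CHAIN_APPROX_NONE)
    for c,q in zip(cs,hi[0]):
        if q[3]>=0 and len(c)>15:
            e=cv2.fitEllipse(c);u=(e[0][0]+int(p[0])-25,e[0][1]+int(p[1])-25);print(n,u,e[1],onz(s,u,.09))
```

```text
38.2 [[258.6, 300.7], [247.0, 298.1]] [[359.1, 271.8], [352.4, 277.1]]
128.2 [[254.6, 294.2], [250.9, 304.7]] [[351.7, 272.0], [359.8, 277.0]]
obs a (248.4,300),(260,302) b (354,280.6),(361,276.6)
[ 0.6153331  -0.14901925  0.1544355 ]
a [259.14932371 325.44296704]
a (260.5391082763672, 328.3108196258545) (13.64497184753418, 17.335988998413086) [ 0.61834146 -0.1498473   0.09      ]
b [352.8810899  310.14118381]
```

The blade width lies along tool x (38.2°). Next I'll move to the screw and insert, stopping on force.

```bash
cat >> h.py <<'E'
psi=np.radians(-13.2); n=np.array([-np.sin(np.radians(28))*np.cos(psi),-np.sin(np.radians(28))*np.sin(psi),np.cos(np.radians(28))])
rim=np.array([.5940,.1332,.1208]); face=rim-.004*n; LT=.291
E
python3 - <<'E'
from h import *
L=lambda f:np.load('pics/'+f+'.png.npy',allow_pickle=True).item()
v1=L('w_v1')
def onpl(s,u,p):
    c,d=ray(s,u); return c+d*((p-c)@n)/(d@n)
s=onpl(v1,(327.8,241),face)-onpl(v1,(302.2,238.4),face); g=onpl(v1,(313.7,261.2),rim)-onpl(v1,(314.6,221.8),rim)
s/=np.linalg.norm(s);g/=np.linalg.norm(g)
# clockwise looking at face = rotation about -n
need=np.degrees(np.arctan2(np.cross(s,g)@-n,s@g))%180; print('turn needed',need,'slot len')
ge=np.array([-np.sin(psi),np.cos(psi),0]);print('green vs valve y',g@ge)
best=None
for sg in(1,-1):
    R=toolR(-n,sg*s); q=r.inverse_kinematics(face+(LT+.05)*n,rpy(R)); q2=r.inverse_kinematics(face+LT*n,rpy(R))
    print(sg,None if q is None else np.round(q,1),None if q2 is None else np.round(q2,1))
    if q is not None and -148<q[5]<30: best=sg
print(best); sg=best
R=toolR(-n,sg*s); np.save('R0.npy',R)
r.reach(face+(LT+.05)*n,rpy(R)); r.wait(.3); f0=r.sense()['contact_force'];print(r.sense()['joints'].round(1))
r.servo_line(face+(LT+.008)*n,speed=.06); print((r.sense()['contact_force']-f0)@n)
for k in range(8):
    d=.006-.002*k
    r.servo_line(face+(LT+d)*n,speed=.03); st=r.sense();f=st['contact_force']-f0
    print(round(d*1e3),f.round(1),round(f@n,1),st['torque'].round(2))
    if f@n>5: break
np.save('f0.npy',f0);print(st['clock'],st['tcp_pos'],(st['tcp_pos']-face)@n-LT)
snap('scene','i_scene.png');snap('side','i_side.png')
E
```

```text
turn needed 85.56644473185725 slot len
green vs valve y -0.9999980986081908
1 [ 22.5 -24.6  97.6 -16.   83.8 128.7] [ 20.6 -22.2 100.4 -15.5  78.4 128.4]
-1 [ 22.5 -24.6  97.6 -16.   83.8 -51.3] [ 20.6 -22.2 100.4 -15.5  78.4 -51.6]
-1
[ 22.4 -24.5  97.6 -16.   83.8 -51.3]
-0.608622466710359
6 [ 0.3  0.4 -0.9] -0.9 [0.04 0.18 0.02]
4 [-0.5  1.4 -0.4] 0.0 [0.06 0.24 0.02]
2 [ 0.7  0.5 -0.2] -0.4 [0.1  0.22 0.04]
0 [ 1.5  0.3 -1.1] -1.6 [ 0.12  0.21 -0.  ]
-2 [ 0.   0.6 -0.9] -0.7 [0.11 0.19 0.03]
-4 [ 0.2  0.1 -0. ] -0.1 [0.28 0.03 0.13]
-6 [ 1.8  1.7 -1. ] -1.5 [ 0.49 -0.13  0.21]
-8 [0.8 2.6 1.6] 1.3 [ 0.54 -0.08  0.24]
13.2917 [0.46649535 0.16323462 0.3675419 ] -0.0076417481275007915
```

The tip is below the face with sideways contact, so it is in the slot. I'll seat it and turn in steps, watching the moment.

Run:
```python
from h import *
f0=np.load('f0.npy')
d=-.008
for k in range(3):
    d-=.001
    r.servo_line(face+(LT+d)*n,speed=.03); st=r.sense();f=st['contact_force']-f0
    print(d,f.round(1),round(f@n,1),st['torque'].round(2))
    if f@n>5: break
q=np.array(st['joints'])
R=np.load('R0.npy')
for a in range(8,105,8):
    RR=R@Ro.from_euler('z',a,degrees=True).as_matrix()
    r.servo_line(face+(LT+d)*n,rpy(RR),speed=.05) if False else None
    qq=q.copy();qq[5]+=a; r.move_joints(qq); st=r.sense();f=st['contact_force']-f0
    print(a,f.round(1),round(f@n,1),'Tn',round(st['torque']@n,3),round(st['joints'][5]-q[5],1),round(st['clock'],1))
    if abs(st['torque']@n)>.8 or np.linalg.norm(f)>25: break
snap('scene','t_scene.png');snap('side','t_side.png')
```

```text
-0.009000000000000001 [-3.5  3.2  5.3] 6.7 [0.56 0.41 0.21]
8 [-0.5  2.   2.4] 2.5 Tn -0.036 7.8 13.9
16 [0.8 2.8 2. ] 1.7 Tn -0.009 15.7 14.2
24 [0.9 3.3 2.6] 2.2 Tn 0.058 23.6 14.4
32 [1.7 3.1 2.8] 2.1 Tn 0.041 31.6 14.7
40 [1.3 4.8 3.3] 2.8 Tn 0.078 39.6 14.9
48 [2.5 4.3 3.4] 2.3 Tn 0.07 47.6 15.2
56 [0.7 4.8 3.6] 3.4 Tn 0.031 55.6 15.4
64 [2.  5.3 3. ] 2.3 Tn 0.084 63.6 15.7
72 [1.5 6.5 3.3] 2.9 Tn 0.022 71.5 16.0
80 [2.2 5.9 3. ] 2.3 Tn 0.074 79.6 16.2
88 [1.6 5.3 3.7] 3.1 Tn 0.011 87.6 16.5
96 [1.  5.8 3.2] 3.0 Tn 0.104 95.6 16.7
104 [1.6 5.3 3. ] 2.5 Tn 0.038 103.6 17.0
```

Run:
```python
from h import *
f0=np.load('f0.npy'); q=np.array(r.sense()['joints'])
for a in range(3,31,3):
    qq=q.copy();qq[5]+=a; r.move_joints(qq); r.wait(.1); st=r.sense();f=st['contact_force']-f0
    print(a,f.round(1),round(f@n,1),'Tn',round(st['torque']@n,3),round(st['joints'][5]-q[5],1),round(st['clock'],1),round(st['opening']*1e3,2))
    if abs(st['torque']@n)>.35: break
a=snap('scene','t2_scene.png');b=snap('side','t2_side.png')
def cr(s,h=32):
    p=proj(s,rim)[0].astype(int);return cv2.resize(s['frame'][p[1]-h:p[1]+h,p[0]-h:p[0]+h],(400,400),interpolation=cv2.INTER_NEAREST)
cv2.imwrite('pics/turn.png',np.hstack([cr(a),cr(b)])[:,:,::-1])
```

```text
3 [1.1 4.8 3.5] 3.1 Tn 0.165 2.8 17.4 27.79
6 [2.2 5.5 2.9] 2.1 Tn 0.211 5.8 17.8 27.76
9 [1.1 5.6 2.9] 2.6 Tn 0.254 8.8 18.1 27.85
12 [-0.2  6.2  3.7] 4.1 Tn 0.36 11.9 18.5 27.57
```

View pics/turn.png

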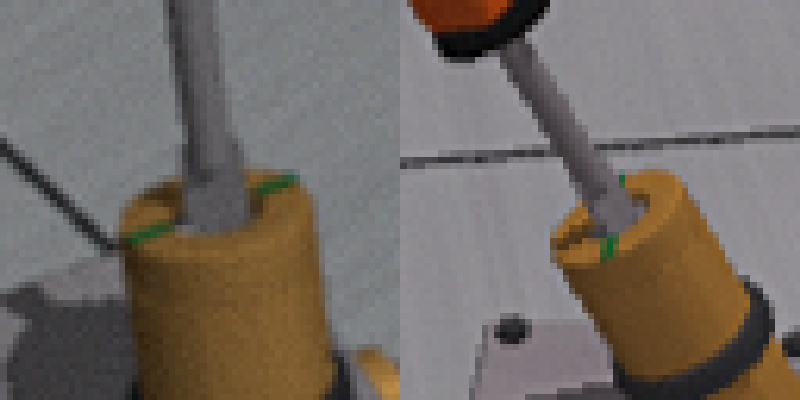

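The moment has risen well above friction, so the screw is at its stop. I'll back off the play, withdraw and check the slot.

Run:
```python
from h import *
f0=np.load('f0.npy'); q=np.array(r.sense()['joints']); q[5]-=18
r.move_joints(q); st=r.sense();print((st['contact_force']-f0).round(1),st['torque']@n)
p=st['tcp_pos']; r.servo_line(p+.015*n,speed=.05); r.servo_line(p+.07*n,speed=.12)
st=r.sense(); R=Ro.from_euler('xyz',st['orientation'],degrees=True).as_matrix()
print((st['contact_force']-f0).round(1),R[:,0],st['joints'].round(0),st['clock'])
r.servo_line(st['tcp_pos']+.05*R[:,0],speed=.15)
w=snap('wrist','chk.png'); p=proj(w,rim)[0].astype(int);print(p,r.sense()['clock'])
a=w['frame'];x0=max(p[0]-50,0);y0=max(p[1]-50,0)
cv2.imwrite('pics/chkc.png',np.hstack([cv2.resize(a,(533,400)),cv2.resize(a[y0:y0+70,x0+25:x0+75],(267,374),interpolation=cv2.INTER_NEAREST)[:400] if 0 else cv2.resize(a[y0+15:y0+85,x0+27:x0+73],(263,400),interpolation=cv2.INTER_NEAREST)])[:,:,::-1])
```

```text
[-0.9  1.8  4.1] -0.017102227925284753
[-0.5  0.4 -0.8] [0.40126313 0.91057342 0.0992167 ] [ 23. -25.  97. -16.  85.  46.] 20.0583
[322 274] 20.5917
```

View pics/chkc.png

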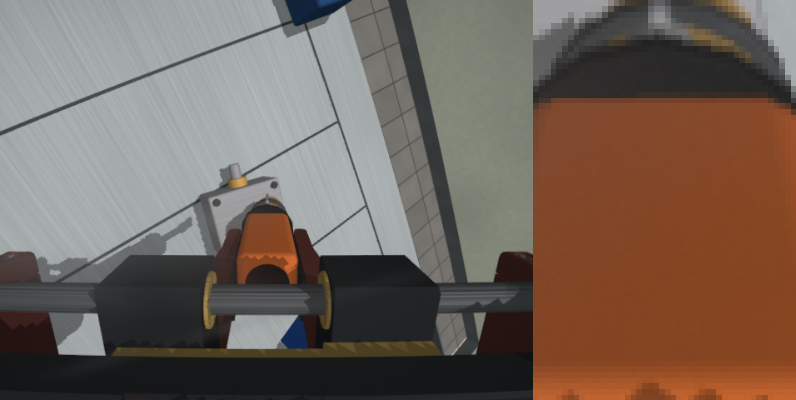

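The wrist view at this offset is blocked by the handle at (265,240). I'll shift to the other side and measure the slot angle numerically, checking the method on the earlier view.

```bash
cat >> h.py <<'E'
def slot(s):
    # face-plane axes: v = green direction, u = across; angle of dark band from green
    v=np.array([-np.sin(psi),np.cos(psi),0]);u=np.cross(v,n)
    g=np.linspace(-.0092,.0092,47);X,Y=np.meshgrid(g,g);k=np.hypot(X,Y)<.0092;X,Y=X[k],Y[k]
    P=proj(s,face+X[:,None]*u+Y[:,None]*v).astype(np.float32)
    I=cv2.remap(cv2.cvtColor(s['frame'],cv2.COLOR_RGB2GRAY),P[:,0].copy(),P[:,1].copy(),cv2.INTER_LINEAR).ravel()
    t,_=cv2.threshold(I,0,255,cv2.THRESH_OTSU);d=I<=t
    c=np.cov(X[d],Y[d]);w_,V=np.linalg.eigh(c);e=V[:,1]
    return dict(thr=t,frac=d.mean().round(2),ratio=np.sqrt(w_).round(4),ang=np.degrees(np.arctan2(e[0],e[1])).round(1),mid=(X[d].mean().round(4),Y[d].mean().round(4)))
E
python3 - <<'E'
from h import *
v1=np.load('pics/w_v1.png.npy',allow_pickle=True).item(); print('before',slot(v1))
st=r.sense(); R=Ro.from_euler('xyz',st['orientation'],degrees=True).as_matrix()
r.servo_line(st['tcp_pos']-.115*R[:,0],speed=.2)
w=snap('wrist','chk2.png');print(proj(w,rim),slot(w),r.sense()['clock'])
h=cv2.cvtColor(w['frame'],cv2.COLOR_RGB2HSV);k,l,s_,ce=cv2.connectedComponentsWithStats(cv2.inRange(h,(45,80,30),(85,255,255)))
print([(s_[i,4],ce[i].round(1)) for i in range(1,k) if s_[i,4]>8])
p=proj(w,rim)[0].astype(int);print(cv2.cvtColor(w['frame'],cv2.COLOR_RGB2GRAY)[p[1]-22:p[1]+23:2,p[0]-22:p[0]+23:2])
E
```

```text
before {'thr': 95.0, 'frac': np.float64(0.4), 'ratio': array([0.0019, 0.0053]), 'ang': np.float64(-81.6), 'mid': (np.float64(0.0007), np.float64(0.0008))}
[[320.80238303 157.17999995]] {'thr': 103.0, 'frac': np.float64(0.44), 'ratio': array([0.0019, 0.0052]), 'ang': np.float64(2.9), 'mid': (np.float64(0.0009), np.float64(0.0001))} 21.3667
[(np.int32(47), array([317.1, 139.3])), (np.int32(43), array([324.6, 175.1]))]
[[174 172 173 173 174 164  88  91 117 101 108 157 159 157 159 140 100 124
  164 148 175 177 178]
 [175 175 176 177 131  98 146 155 146 101 102 156 159 157 158 162 163 163
  112 119 175 178 179]
 [178 177 175  98 104 157 159 156 157 103 101 153 156 156 155 161 158 161
  164 118 163 177 177]
 [179 178 130  95 151 159 159 155 155 108 101 147 151 155 151 158 155 158
  158 176 118 159 178]
 [164 119  88 146 152 157 159 155 153 115 102 123 148 153 149 153 153 156
  156 161 174 118 176]
 [ 94  54 140 152 151 156 159 154 151 132 105 108 121 132 144 149 152 153
  154 157 159 179 112]
 [ 85  91 149 152 149 154 157 153 132  93  54  47  81  93  90 122 151 151
  154 152 159 161  92]
 
[... 851 characters left out ...]
151 150 151 151 140]
 [ 92  81 151 150 148 150 150 160 153 123 151 103  48  47  86 126 151 150
  152 150 151 148  88]
 [ 97  51 138 149 147 148 150 155 160 161 140 126 113 113 147 152 153 147
  151 148 151 143  99]
 [ 97  85  97 145 145 145 149 151 155 157 155 151 109 100 135 150 153 148
  150 147 148 104 169]
 [ 97  97  87  92 140 143 148 147 151 155 153 149 124 100 117 149 152 147
  148 145  95 156 165]
 [ 97  97  97  78  87 137 144 144 149 151 150 147 134  99 100 147 150 147
  144  94 139 164 163]
 [ 97  97  98  98  75  83 126 139 145 148 147 145 145 100  99 145 145 130
  108 140 166 165 165]
 [ 98  98  98  98  97  91  68  81 113 140 143 140 140 103 100 118  84 133
  166 168 168 167 166]]
```

The slot is in line with the green marks: 11.3° against 11.8° in the picture. Now I'll locate the hole from the fixed cameras.

Run:
```python
from h import *
w=np.load('pics/chk2.png.npy',allow_pickle=True).item()
g=cv2.cvtColor(w['frame'],cv2.COLOR_RGB2GRAY);p=proj(w,face)[0].astype(int)
y,x=np.nonzero(g[p[1]-9:p[1]+10,p[0]-9:p[0]+10]<72);vx=cv2.fitLine(np.column_stack([x,y]).astype(np.float32),cv2.DIST_HUBER,0,.01,.01).ravel()
print('slot',np.degrees(np.arctan2(vx[0],vx[1])),'green',np.degrees(np.arctan2(7.5,35.8)))
for nm in('scene','side'):
    s=snap(nm,'h_'+nm+'.png');h=cv2.cvtColor(s['frame'],cv2.COLOR_RGB2HSV)
    q=proj(s,[.616,-.149,.09])[0].astype(int)
    top=h[q[1]-45:q[1]+45,q[0]-55:q[0]+55]; blue=cv2.inRange(top,(105,140,20),(125,255,255))
    vs=np.median(top[...,2][blue>0]); t,_=cv2.threshold(top[...,2][blue>0],0,255,cv2.THRESH_OTSU)
    for thr in (t,t+15):
        m=cv2.inRange(top,(105,140,int(thr)),(125,255,255))
        cs,hi=cv2.findContours(m,cv2.RETR_CCOMP,cv2.CHAIN_APPROX_NONE)
        for c,k in zip(cs,hi[0]):
            if k[3]>=0 and cv2.contourArea(c)>60:
                e=cv2.fitEllipse(c);u=(e[0][0]+q[0]-55,e[0][1]+q[1]-45);print(nm,thr,u,np.round(e[1],1),onz(s,u,.09).round(4))
        c=max(cs,key=cv2.contourArea);po=cv2.approxPolyDP(cv2.convexHull(c),4,True)[:,0]+[q[0]-55,q[1]-45]
        C=[onz(s,tuple(map(float,u)),.09)[:2].round(4).tolist() for u in po];print(nm,'poly',C,np.mean(C,0))
```

```text
slot 11.418907 green 11.832185169068405
scene 79.0 (np.float64(260.7852096557617), np.float64(326.55146408081055)) [16.9 19.7] [ 0.6165 -0.1482  0.09  ]
scene poly [[0.5654, -0.1241], [0.6388, -0.0986], [0.666, -0.1715], [0.5922, -0.1976]] [ 0.6156  -0.14795]
scene 94.0 (np.float64(260.9031753540039), np.float64(326.4634552001953)) [17.9 20.9] [ 0.6165 -0.1481  0.09  ]
scene poly [[0.5654, -0.1241], [0.6388, -0.0986], [0.665, -0.1708], [0.5922, -0.1976]] [ 0.61535  -0.147775]
side 101.0 (np.float64(354.57270431518555), np.float64(311.57740020751953)) [12.9 17.7] [ 0.6158 -0.152   0.09  ]
side poly [[0.6398, -0.1019], [0.6656, -0.1754], [0.5909, -0.1995], [0.5655, -0.1277]] [ 0.61545  -0.151125]
side 116.0 (np.float64(354.6837387084961), np.float64(311.4581184387207)) [13.4 18.1] [ 0.616  -0.1518  0.09  ]
side poly [[0.6398, -0.1019], [0.6647, -0.1734], [0.5922, -0.1997], [0.5673, -0.126]] [ 0.616   -0.15025]
```

Run:
```python
from h import *
r.reach([.614,-.149,.45],[180,0,38.2]); r.wait(.3)
for nm in('scene','side'):
    o=np.load('pics/l_%s.png.npy'%nm,allow_pickle=True).item();s=snap(nm,'r_'+nm+'.png')
    q=proj(s,[.614,-.149,.159])[0].astype(int)
    f=lambda z,m:cv2.cvtColor(z['frame'],cv2.COLOR_RGB2GRAY)
    # template: blade patch from lift image searched in the present one
    T=f(o,0)[q[1]-22:q[1]+8,q[0]-9:q[0]+12];S=f(s,0)[q[1]-34:q[1]+20,q[0]-21:q[0]+24]
    M=cv2.matchTemplate(S,T,cv2.TM_CCOEFF_NORMED);_,mx,_,l=cv2.minMaxLoc(M);print(nm,mx,np.array(l)-12, M[12,12])
    c=[cv2.moments(cv2.inRange(cv2.cvtColor(z['frame'][q[1]-90:q[1]+10,q[0]-40:q[0]+40],cv2.COLOR_RGB2HSV),(5,150,60),(14,255,255))) for z in(o,s)]
    print([(round(m['m10']/m['m00'],1),round(m['m01']/m['m00'],1),m['m00']/255) for m in c])
st=r.sense();print(st['contact_force'],st['clock'],st['opening'])
```

```text
scene 0.9637455344200134 [ 1 -1] 0.9065885
[(38.7, 45.8, 512.0), (39.4, 43.9, 523.0)]
side 0.9531547427177429 [0 0] 0.95315474
[(43.4, 23.8, 969.0), (43.5, 22.8, 929.0)]
[-0.1078103  -0.85618791 -1.74318474] 22.9333 0.027740099992853432
```

Run:
```python
from h import *
x,y=.6152,-.1495
r.servo_line([x,y,.395],speed=.1); r.wait(.2); f0=r.sense()['contact_force']
z=.395;
while z>.2935:
    z-=.010 if z>.315 else .0015
    r.servo_line([x,y,z],speed=.06); f=r.sense()['contact_force']-f0
    if np.linalg.norm(f)>3: print(round(z,4),f.round(1))
    if f[2]>5 or np.linalg.norm(f[:2])>10: break
print('end',z,f,r.sense()['clock'])
```

```text
0.3 [0.2 1.4 4.4]
0.2985 [-3.5  2.6  9.9]
end 0.29849999999999993 [-3.54554671  2.59358496  9.94176381] 29.1167
```

Flange contact came at TCP z ≈ 0.300, as expected for fully down. Release, retreat and verify.

Run:
```python
from h import *
r.let_go(); r.wait(.4); x,y=.6152,-.1495
r.servo_line([x,y,.44],speed=.12); r.wait(.3)
w=snap('wrist','end_w.png')
r.reach([.40,-.35,.45],[180,0,38.2]); r.wait(.5)
for nm in('scene','side'):
    o=np.load('pics/%s.png.npy'%nm,allow_pickle=True).item();s=snap(nm,'end_'+nm+'.png')
    q=proj(s,[.614,-.149,.13])[0].astype(int)
    for z in(o,s):
        m=cv2.inRange(cv2.cvtColor(z['frame'][q[1]-50:q[1]+40,q[0]-40:q[0]+40],cv2.COLOR_RGB2HSV),(5,130,60),(14,255,255))
        k,l,st,ce=cv2.connectedComponentsWithStats(m);i=1+np.argmax(st[1:,4]);print(nm,st[i],ce[i].round(1))
    for nme,b in(('gauge',[.436,-.038,.02]),('fit',[.600,.013,.02]),('bottle',[.786,-.116,.1])):
        p2=np.load('pics/%s2.png.npy'%nm,allow_pickle=True).item();p=proj(s,b)[0].astype(int)
        A,B=[cv2.cvtColor(z['frame'],cv2.COLOR_RGB2GRAY) for z in(p2,s)]
        M=cv2.matchTemplate(B[p[1]-30:p[1]+30,p[0]-30:p[0]+30],A[p[1]-20:p[1]+20,p[0]-20:p[0]+20],cv2.TM_CCOEFF_NORMED);_,mx,_,lo=cv2.minMaxLoc(M);print(nme,round(mx,2),np.array(lo)-10)
print(slot(s),r.sense()['clock'],r.sense()['opening'])
```

```text
scene [ 26  27  32  47 928] [42.1 52. ]
scene [ 26  28  32  47 925] [42.4 53.1]
gauge 0.68 [0 0]
fit 0.75 [0 0]
bottle 1.0 [0 0]
side [ 29  25  28  52 993] [41.8 52.3]
side [  30   26   28   51 1010] [42.8 52.6]
gauge 0.06 [ 10 -10]
fit 0.85 [0 0]
bottle 1.0 [0 0]
{'thr': 106.0, 'frac': np.float64(0.38), 'ratio': array([0.002 , 0.0046]), 'ang': np.float64(-23.5), 'mid': (np.float64(0.0044), np.float64(0.0019))} 33.9667 0.08780209493991505
```

The driver is back within 1 pixel of its original appearance in both views. The scene view finds the bottle, fitting and gauge unmoved; the side view agrees on the bottle and fitting, but its gauge match failed, probably because the arm is in the way.

```bash
python3 -c "
from station import r
print(r.hand_in())"
```

```text
the job is handed in; nothing more can be done
None
```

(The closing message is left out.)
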